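# Load a control module into the marking machine and index its rotary table

## Robot

A 6-joint arm with a two-finger parallel gripper is mounted at the origin on the work surface. World frame = base frame: x ahead of the robot, y to its left, z up, the work surface at z = 0. Lengths are in m, angles in rad, forces in N, time in s.
With the tool pointing down it reaches from about 0.3 to 0.775 m from the base axis. Payload 14.6 kg.
Tool frame: the origin (TCP) lies at the very end of the fingers, on their centre line; the grasp point (between the pads) lies 19 mm behind it; z points along the fingers, y is the line along which they close (so a half turn about z gives the same grasp; the last joint's range is limited). The gripper opens to 94 mm and grips with 3 to 60 N. Pads are 16 mm wide; open, the fingers measure 119 mm over their backs; the gripper's body (75 mm by 177 mm) begins 78 mm behind the grasp point.
Start: joints at [1.154, 0.3, 1.521, -0, 1.321, -0.067], TCP at [0.188, 0.517, 0.205] pointing down, gripper open.
Joint ranges: [-3.03, 3.03], [-0.79, 2.21], [0.23, 2.52], [-1.04, 4.18], [0, 3.07], [-2.55, 2.55]. Speed limits (rad/s): [2.22, 2.22, 2.57, 3.14, 3.14, 3.14].

## Interface

Orientations are given as [roll, pitch, yaw] about the fixed x, y, z axes, in that order (R = Rz(yaw) Ry(pitch) Rx(roll)).
In Python, from station import ctrl gives the robot as it stands.
- The arm moves only by the shell command python3 -m pendant 'ROWS' [OPENING] [FORCE]. ROWS is JSON, a list of rows, each a list of 2 entries, a list of its own where there are three numbers: the shift along the world's x, y, z in cm, then the turn about the world's z in rad. A call has 1 to 20 rows; each row shifts and turns the commanded pose from where the row before left it; what a row does not reach is not made up. A row lasts 1/12 s, in which the tool goes at most 41.7 mm and 7.16 degrees, less where a joint would pass 70% of its speed; a pose out of reach is approached as far as the arm can. A call is refused whole if a number of a shift passes 4.17 or a number of a turn 0.125, either way. A call with a gripper value outside its range is refused whole. OPENING is the opening, from 0 (shut) to 1 (fully open), set as the call begins (- or left out, the last holds). The fingers move at their own pace and stop on an object; FORCE is the grip in N (left out, the last holds). Time passes only in rows, so rows that do not move let the fingers close. It gives the time, the measured TCP pose, the force, the opening and the grip force at its end, in the units of the state.
- ctrl.get_obs(): the state, without advancing time (a new reading comes with each control period).
- ctrl.camera(name): name is "side" or "top" or "wrist"; returns a dict with "color" (420x560x3 uint8, red, green, blue), "intrinsics" (3x3 intrinsics, pixels), "k1" (the pictures are not rectified: a ray, as slopes to the right and down, at radius r is drawn at 1 + k1 r^2 times it, then the intrinsics apply), "camera_from_world" (4x4, takes a point from world to camera coordinates). Camera axes: x right, y down, z forward; pixel columns grow to the right and rows downward; lengths in m; the calibration is good to about 2 mm. A picture is of the moment at which its call begins. There is no depth.
- ctrl.hand_in(): hands the job in; it is judged then, once.
The state is a dict: "time_s": time; "qpos": joint angles; "joint_vel": joint speeds; "tau": joint torques, N m; "ee_pos": TCP position; "eef_rot": TCP orientation; "force": force on the tool from outside, world axes, zero at the start; "moment": the same for the moment, N m; "grip_width": finger opening in m; "grip_force": force on a finger pad.
Only numpy, scipy, OpenCV 4.12 (cv2) and the standard library are available. Lean on these libraries where they do the work, as an engineer would, in place of code of your own. Each camera call takes 0.05 s, during which the arm holds its last target. There are 200 camera calls.

## Task

Load the unmarked control module from the blue mat into the empty nest of the marking machine's rotary table: lower it in gently rather than dropping it, bottom fully down, flat and square, its black connector pointing out through the gap in the nest, and let go. Then pull up the table's red-knobbed index plunger, turn the table until that module is under the marking head, and let the plunger drop fully home. The two finished modules must ride along in their nests, and the other things on the bench stay where they are.

Things in the scene. Friction and masses are not known exactly. Their poses are not given: they have to be found in the camera images.
- module: unmarked module on the blue mat (2 mm thick): silver housing 92 x 60 x 24 mm high with fins and blank white plate, black connector 16 long, 40 wide, 3 to 19 mm up, mid one short end (108 mm long in all). About 0.3 kg. Origin: centre of the housing's underside (connector not counted); x to the connector, z up. Starts flat, connector roughly towards the robot. Grip across the 60 mm width.
- connector (a point): point on the module: middle of the connector's outer face, 62 mm from the module's origin along its x, 11 mm above its underside
- nest_empty (a point): centre of the empty nest's floor, 42 mm above the bench, 95 mm from the table's axis, on the robot's side. x straight out from the axis, z up; turns with the table. Clearance 1.3 mm all round, walls 10 mm high (upper 4 mm a lead-in). 46 mm gap in the outer (+x) end for the connector; middle 42 mm of each long side open for fingers. Seated module: origin here, same axes.
- nest_b (a point): the same point of the nest that starts under the marking head, a third of a turn counter-clockwise (from above) from nest_empty; holds finished module done_b
- nest_c (a point): the same point of the third nest, two thirds of a turn counter-clockwise from nest_empty; holds finished module done_c
- marker: marking machine, fixed: dark round base, rotary table (aluminium disc 324 mm across, top 36 mm up), 0.41 m column with a blue head 80 mm wide over the table, underside 162 mm up, nose and stylus reaching down to 84 mm over the label plate of the module in one nest. Origin: on the table's vertical axis, at bench height; its -y points to head and column.
- mark_point (a point): fixed point under the marking head, 42 mm above the bench, 95 mm from the table's axis: nest_empty must end here
- rotary_table (a joint): table angle, rad, 0 at the start, positive counter-clockwise from above. Three index positions, 2.094 rad (a third of a turn) apart; +2.094 brings nest_empty under the head with the knob passing on the robot's side, clear of the head. Turns either way with slight friction while the plunger is lifted; locked (0.3 degrees of play) while it is down.
- plunger (a joint): lift of the index plunger, m: 0 fully home in an index hole, 0.016 at the top. Its pin clears the hole above 0.010. A spring pulls it down (about 5 N at home, 8 N at the top). Let go between holes it rides on the ring at 0.010 and drops when the table brings it over the next hole.
- knob (a point): middle of the plunger's red knob, an upright cylinder 30 mm in diameter, 26 mm high (70 to 96 mm above the bench when home). Stands on the table and turns with it, 140 mm from the axis, a sixth of a turn clockwise from nest_empty; rises with the plunger. Gripped from above across its diameter it is pulled up and then is the handle to turn the table; its path is a rigid circle, so grip lightly.
- done_b: finished module, same shape as the module, with a dot code on its label plate, in nest_b; origin as for the module
- done_c: finished module like done_b, in nest_c
- relay_box: black relay and fuse box 74 x 52 x 39 mm on the blue mat; origin centre of its underside; not to be moved
- key_fob: black car key with remote, 64 x 36 x 14 mm, on the bench to the robot's right; not to be moved
- screwdriver: screwdriver lying on the bench to the robot's right; not to be moved
- spray_can: yellow spray can 66 mm in diameter, 0.2 m high, to the robot's left, beside the mat; not to be moved
- sanitizer: green-labelled bottle 70 mm in diameter, 0.15 m high, to the robot's right; not to be moved
- mug: blue mug 80 mm in diameter, 95 mm high, to the robot's left, beside the mat; not to be moved
Things that resemble listed ones, but are neither listed nor needed, are in the scene too. Leave any green look-alike of the module alone. What is shaped like the done_b but orange is not meant.

How it is judged:
On the way, in this order (a step that is already met when the one before it is completed fails the run):
1. the module is seated in the empty nest, flat, square, connector outward, and let go, while the table is still locked at its starting position (horizontal distance between module and nest_empty below 0.003 m and z of module in the frame of nest_empty below 0.002 m and angle between module's own z axis and vertical below 0.035 rad and angle between the x axis of module and the x axis of nest_empty, either way round below 0.06 rad and x of connector in the frame of nest_empty above 0.05 m and contact force between the fingers and module below 0.1 N and value of joint rotary_table between -0.05 and 0.05 rad and value of joint plunger below 0.003 m), for 0.3 s.
2. the plunger is pulled up and the table turned off its starting position (value of joint plunger above 0.008 m and (value of joint rotary_table above 0.25 rad or value of joint rotary_table below -0.25 rad)), for 0.1 s.
At the end, for the whole second after the job is handed in: Module at rest in its nest (3 mm from centre, 2 mm from the floor, tilt under 2 degrees, square within 3.4 degrees, connector outward), nest under the head (4 mm from mark_point), plunger home (lift under 2 mm), done_b and done_c within 4 mm of their nests' centres (horizontal distance between module and nest_empty below 0.003 m and z of module in the frame of nest_empty below 0.002 m and angle between module's own z axis and vertical below 0.035 rad and angle between the x axis of module and the x axis of nest_empty, either way round below 0.06 rad and x of connector in the frame of nest_empty above 0.05 m and horizontal distance between nest_empty and mark_point below 0.004 m and value of joint plunger below 0.002 m and linear speed of module below 0.02 m/s and distance between done_b and nest_b below 0.004 m and distance between done_c and nest_c below 0.004 m); the robot touches nothing.
It fails at once if the module is dropped: moves faster than 0.5 m/s while not held by the fingers (a fall of 13 mm or more) (linear speed of module above 0.5 m/s and contact force between the fingers and module below 0.1 N).
It fails at once if a finished module comes out of its nest (15 mm off) (distance between done_b and nest_b above 0.015 m or distance between done_c and nest_c above 0.015 m).
It fails at once if another thing on the bench is moved more than 30 mm (distance of any of relay_box, key_fob, screwdriver, spray_can, sanitizer, mug from where it was at the start of the episode above 0.03 m).
It also fails if it takes over 61 s, if anything falls off the work surface, if the arm or the gripper's body presses on something with over 40 N, if the wrist force passes 120 N, or if a joint passes its speed limit or range.

## Working session

There is one attempt and no reset: what is moved stays moved. The work goes in short steps, Python scripts to look and compute and a shell command to move; the robot and the scene stay as the last step left them, time stands still between calls to the robot, and variables do not carry over. Pictures are saved under pics/ and viewed, at most 10 in all, crops included, and the job is handed in when it is done.

```bash
mkdir -p pics
cat > h.py <<'E'
import numpy as np, cv2, json
from station import ctrl
def shot(name, fn=None):
    c=ctrl.camera(name)
    if fn: cv2.imwrite('pics/'+fn+'.png', c['color'][...,::-1])
    np.savez('pics/'+(fn or name)+'.npz', **{k:np.array(v) for k,v in c.items()})
    return c
def proj(c,P):
    P=np.atleast_2d(P); T=np.array(c['camera_from_world']); q=P@T[:3,:3].T+T[:3,3]
    s=q[:,:2]/q[:,2:]; s=s*(1+float(c['k1'])*(s**2).sum(1,keepdims=True)); K=np.array(c['intrinsics'])
    return s@K[:2,:2].T+K[:2,2]
def unproj(c,uv,z):
    K=np.array(c['intrinsics']);T=np.array(c['camera_from_world']);out=[]
    s=np.linalg.solve(K,np.c_[np.atleast_2d(uv),np.ones(len(np.atleast_2d(uv)))].T).T[:,:2]
    zz=np.broadcast_to(z,len(s)); o=-T[:3,:3].T@T[:3,3]
    for d,z in zip(s,zz):
        u=d.copy()
        for _ in range(30): u=d/(1+float(c['k1'])*(u@u))
        r=T[:3,:3].T@np.r_[u,1]; out.append(o+r*(z-o[2])/r[2])
    return np.array(out)
def load(fn): return dict(np.load('pics/'+fn+'.npz'))
E
python3 - <<'E'
from h import *
for n in ('top','side'):
    c=shot(n,n+'0'); T=c['camera_from_world']; print(n,c['k1'],np.array(c['intrinsics']).round(1).tolist(),(-T[:3,:3].T@T[:3,3]).round(3))
a=[cv2.resize(cv2.imread(f'pics/{n}0.png'),(800,600)) for n in ('top','side')]
for n,i in zip(('top','side'),a): cv2.imwrite(f'pics/{n}0b.png',i)
o=ctrl.get_obs();print(o)
E
```

```text
top -0.0691334549599921 [[383.5, 0.0, 275.2], [0.0, 383.5, 206.4], [0.0, 0.0, 1.0]] [0.314 0.015 1.404]
side 0.03391539067332891 [[421.7, 0.0, 283.7], [0.0, 421.7, 213.1], [0.0, 0.0, 1.0]] [ 0.1   -0.995  0.879]
{'time_s': 0.1, 'qpos': array([ 1.15441472e+00,  3.00444243e-01,  1.52153932e+00, -6.73716918e-06,
        1.32070329e+00, -6.66074648e-02]), 'joint_vel': array([ 0.00056282, -0.00336127, -0.00106749,  0.00151541,  0.0003092 ,
        0.00182054]), 'tau': array([ 1.36921226e-03, -5.32641757e+01, -3.53286695e+01,  7.09125423e-02,
        2.35050183e-02, -4.95732445e-05]), 'ee_pos': array([0.18838559, 0.51646891, 0.20491873]), 'eef_rot': array([-3.14050045e+00, -6.63163102e-05,  2.79182014e+00]), 'force': array([ 0.26453025, -0.19520551,  0.49028763]), 'moment': array([-0.00762066,  0.02237665, -0.02030322]), 'grip_force': 0.0, 'grip_width': 0.09387382342763292}
```

View pics/top0b.png

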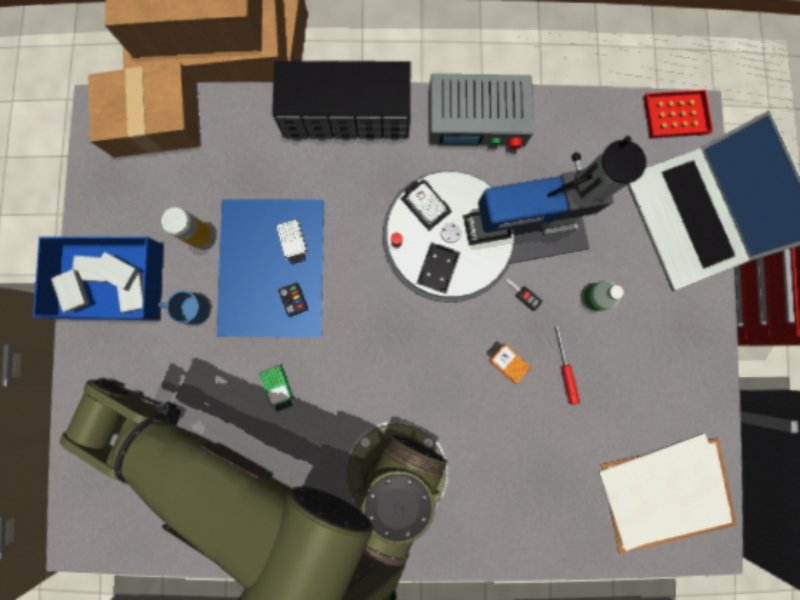

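View pics/side0b.png

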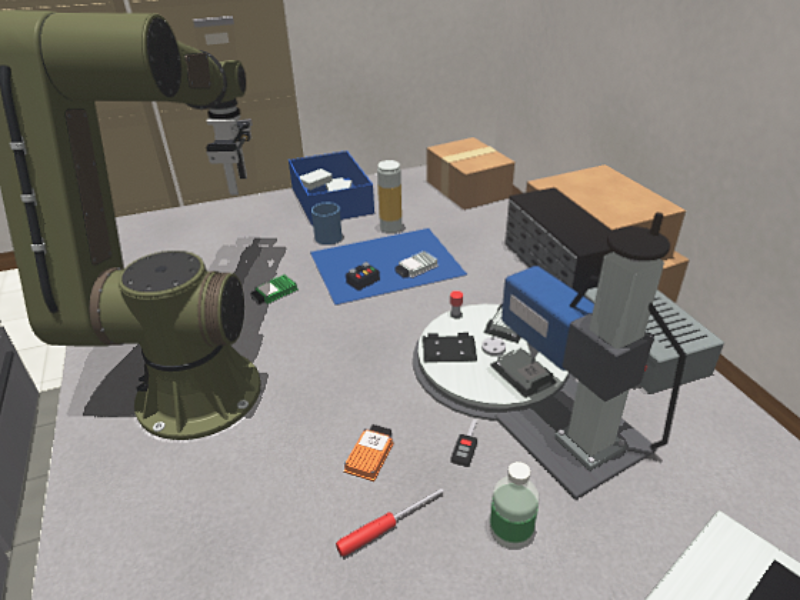

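The top view shows the module at about (291,240) of the enlarged picture, its connector at (297,258). The table centre is at (451,233), the knob at (397,240) and the empty nest at (440,267). Next: enlarged crops.

Run:
```python
from h import *
i=cv2.imread('pics/top0.png')
a=cv2.resize(i[115:215,180:225],None,fx=6,fy=6,interpolation=cv2.INTER_CUBIC)
b=cv2.resize(i[115:215,265:353],None,fx=6,fy=6,interpolation=cv2.INTER_CUBIC)
cv2.imwrite('pics/crop1.png',np.hstack([a,b])); print(a.shape,b.shape)
```

```text
(600, 270, 3) (600, 528, 3)
```

View pics/crop1.png

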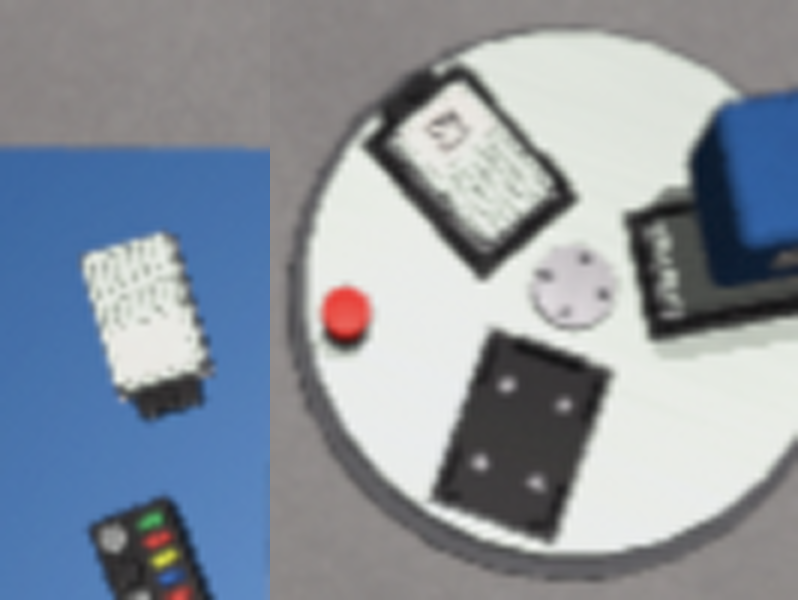

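Run:
```python
from h import *
c=load('top0')
f=lambda p,ox: (np.array(p)+.5)/6-.5+[ox,115]
m=unproj(c,f([(82,258),(178,235),(210,372),(122,395)],180),.026)
print('mod',m[:,:2].mean(0)); d=m[2]+m[3]-m[0]-m[1]; print('yaw',np.arctan2(d[1],d[0]),np.linalg.norm(d)/2, np.linalg.norm(m[1]-m[0]))
n=unproj(c,f([(493,330),(610,373),(553,540),(433,498)],265-45),.050)
print('nest',n[:,:2].mean(0)); d=n[2]+n[3]-n[0]-n[1]; print('yaw',np.arctan2(d[1],d[0]),np.linalg.norm(d)/2, np.linalg.norm(n[1]-n[0]))
hub=unproj(c,f([(572,285)],220),.04)[0]
k=unproj(c,f([(346,310)],220),.096)[0]
s=unproj(c,f([(507,384),(564,404),(537,482),(481,462)],220),.042).mean(0)
print('hub',hub,'knob',k,'screws',s)
for q in (n.mean(0),k,s):
    e=(q-hub)[:2];print(np.linalg.norm(e),np.arctan2(e[1],e[0]))
```

```text
mod [0.58899459 0.26725971]
yaw -2.8637471994219577 0.08806216263600015 0.06028818896942795
nest [ 0.513622   -0.10446952]
yaw 2.8058348308255723 0.10681754886178514 0.07439342615215007
hub [ 0.60669666 -0.13571085  0.04      ] knob [0.57903332 0.0012604  0.096     ] screws [ 0.51599088 -0.10512513  0.042     ]
0.0981779731068564 2.8177506296112855
0.13973683777710025 1.7700802214110225
0.09572369683286405 2.816368819476864
```

Nest, knob and hub agree with each other (95.7 mm, 139.7 mm, angles 1.05 apart). I'll go over the module and look with the wrist camera.

```bash
python3 -m pendant '[[[2.5,-1.55,0],0.039],[[2.5,-1.55,0],0.039],[[2.5,-1.55,0],0.039],[[2.5,-1.55,0],0.039],[[2.5,-1.55,0],0.039],[[2.5,-1.55,0],0.039],[[2.5,-1.55,0],0.039],[[2.5,-1.55,0],0.039],[[2.5,-1.55,0],0.039],[[2.5,-1.55,0],0.039],[[2.5,-1.55,0],0.039],[[2.5,-1.55,0],0.039],[[2.5,-1.55,0],0.039],[[2.5,-1.55,0],0.039],[[2.5,-1.55,0],0.039],[[2.5,-1.55,0],0.039],[[0,0,0],0],[[0,0,0],0],[[0,0,0],0]]' 1
python3 - <<'E'
from h import *
c=shot('wrist','w1'); cv2.imwrite('pics/w1b.png',cv2.resize(cv2.imread('pics/w1.png'),(800,600),interpolation=cv2.INTER_CUBIC))
o=ctrl.get_obs(); print(o['ee_pos'],o['eef_rot'])
E
```

```text
time_s: 1.68
ee_pos: [0.588, 0.2689, 0.205]
eef_rot: [3.142, -0.001, -2.868]
force: [-0.4, -0.6, -1.4]
grip_width: 0.0939
grip_force: 0.0
[0.58778725 0.26926357 0.2052709 ] [ 3.14149861e+00 -5.36022175e-04 -2.86715010e+00]
```

View pics/w1b.png

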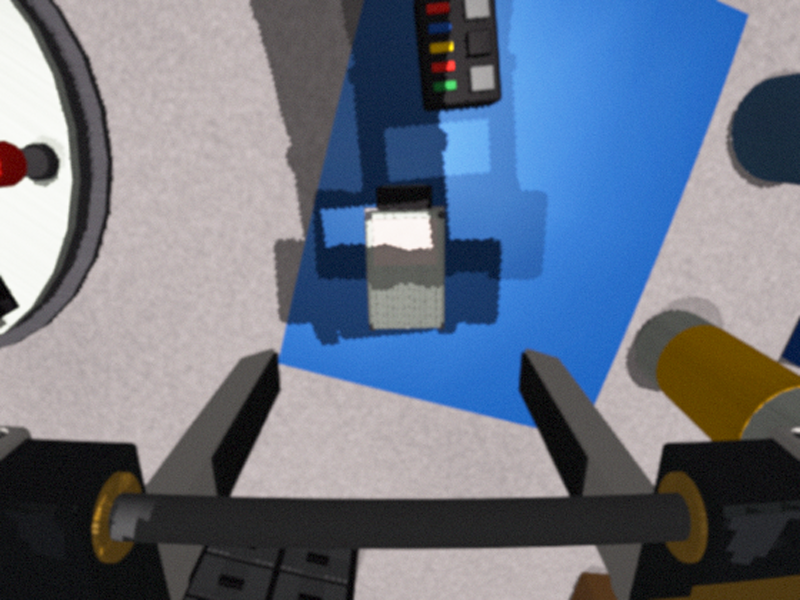

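The wrist view shows the module's top face at (366,208) to (444,328), connector upwards at (404,196), fingers straddling it below.

Run:
```python
from h import *
c=load('w1')
f=lambda p: (np.array(p)+.5)*.7-.5
m=unproj(c,f([(368,328),(444,328),(444,208),(366,208)]),.026)
print('mod',m[:,:2].mean(0)); d=m[2]+m[3]-m[0]-m[1]; print('yaw',np.arctan2(d[1],d[0]),np.linalg.norm(d)/2, np.linalg.norm(m[1]-m[0]))
p=proj(c,np.array([[.588,.269,.205]])); print((p+.5)/.7)
```

```text
mod [0.58748894 0.27378801]
yaw -2.855834544034227 0.09009588524932233 0.05744992467543306
[[399.65263845 376.33081868]]
```

```bash
python3 -m pendant '[[[0,0.25,-2.5],0.007],[[0,0,-2.5],0],[[0,0,-2.5],0],[[0,0,-2.5],0],[[0,0,-2.5],0],[[0,0,-2.5],0],[[0,0,-2],0],[[0,0,-1.5],0],[[0,0,-1],0],[[0,0,-0.5],0],[[0,0,0],0],[[0,0,0],0]]' 1 20
python3 -m pendant '[[[0,0,0],0],[[0,0,0],0],[[0,0,0],0],[[0,0,0],0],[[0,0,0],0],[[0,0,0],0],[[0,0,0],0],[[0,0,0],0],[[0,0,0],0]]' 0.4 20
```

```text
time_s: 2.73
ee_pos: [0.5886, 0.2716, 0.0063]
eef_rot: [3.141, 0.001, -2.86]
force: [0.6, -0.5, -0.2]
grip_width: 0.094
grip_force: 0.0
time_s: 3.48
ee_pos: [0.5886, 0.2714, 0.0057]
eef_rot: [3.141, 0.0, -2.86]
force: [-1.8, 1.9, 3.2]
grip_width: 0.0599
grip_force: 20.0
```

```bash
python3 -m pendant '[[[0,0,0.5],0],[[0,0,1.5],0],[[0,0,2.5],0],[[0,0,2.5],0],[[0,0,2.5],0],[[0,0,2.5],0],[[0,0,1.5],0],[[0,0,0.5],0]]' - 25
python3 -m pendant '[[[-0.445,-2.35,0],-0.038],[[-0.445,-2.35,0],-0.038],[[-0.445,-2.35,0],-0.038],[[-0.445,-2.35,0],-0.038],[[-0.445,-2.35,0],-0.038],[[-0.445,-2.35,0],-0.038],[[-0.445,-2.35,0],-0.038],[[-0.445,-2.35,0],-0.038],[[-0.445,-2.35,0],-0.038],[[-0.445,-2.35,0],-0.038],[[-0.445,-2.35,0],-0.038],[[-0.445,-2.35,0],-0.038],[[-0.445,-2.35,0],-0.038],[[-0.445,-2.35,0],-0.038],[[-0.445,-2.35,0],-0.038],[[-0.445,-2.35,0],-0.038],[[0,0,0],0],[[0,0,0],0],[[0,0,0],0],[[0,0,0],0]]'
python3 - <<'E'
from h import *
c=shot('wrist','w2'); cv2.imwrite('pics/w2b.png',cv2.resize(cv2.imread('pics/w2.png'),(800,600),interpolation=cv2.INTER_CUBIC))
c=shot('top','top2')
E
```

```text
time_s: 4.15
ee_pos: [0.5892, 0.2712, 0.1483]
eef_rot: [3.142, 0.003, -2.861]
force: [-0.5, 1.5, -2.8]
grip_width: 0.0601
grip_force: 25.0
time_s: 5.82
ee_pos: [0.5172, -0.104, 0.145]
eef_rot: [3.142, -0.001, 2.816]
force: [0.6, 0.7, -2.6]
grip_width: 0.06
grip_force: 25.0
```

View pics/w2b.png

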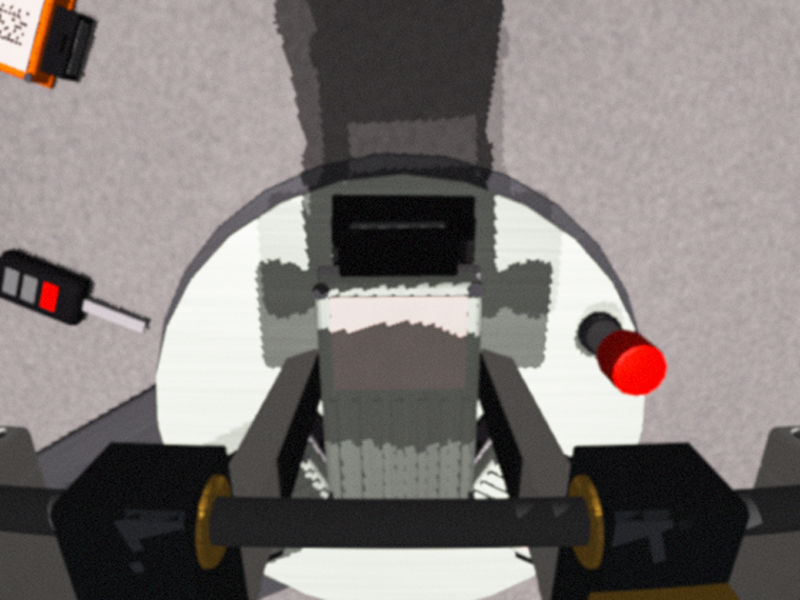

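The wrist view shows the held module with its top front edge from (318,296) to (481,296). The nest's outer end runs from (333,197) to (475,197), and the knob top is at (639,369).

Run:
```python
from h import *
o=ctrl.get_obs(); print(o['ee_pos'],o['eef_rot'])
c=load('w2')
f=lambda p: (np.array(p)+.5)*.7-.5
z=o['ee_pos'][2]-.0037
m=unproj(c,f([(318,296),(481,296)]),z+.024)
n=unproj(c,f([(333,197),(475,197)]),.052)
k=unproj(c,f([(639,369)]),.096)[0]
yaw=2.817; ux=np.array([np.cos(yaw),np.sin(yaw)]); uy=np.array([-ux[1],ux[0]])
for nm,q,L in (('mod',m,.046),('nest',n,.0533)):
    d=(q[0]-q[1])[:2]; mid=q.mean(0)[:2]; cen=mid-ux*L
    d=-d if d@uy<0 else d
    print(nm,'width',np.linalg.norm(d),'yaw',np.arctan2(d[1],d[0])+np.pi/2-2*np.pi*0,'centre',cen,'rel tcp along,lat',(cen-o['ee_pos'][:2])@ux,(cen-o['ee_pos'][:2])@uy)
print('knob',k)
# edges map: full-rectangle predictions for the nest
```

```text
[ 0.51735577 -0.1040074   0.14527109] [-3.14156538e+00 -3.12687673e-04  2.81627177e+00]
mod width 0.053618015636200236 yaw -0.3249536663609187 centre [ 0.52432956 -0.10724583] rel tcp along,lat -0.007642433455196276 0.0008452207459618338
nest width 0.07593776577854311 yaw -0.3245937433220798 centre [ 0.51162476 -0.10034801] rel tcp along,lat 0.006598798902711636 -0.0016405532972332323
knob [0.57547566 0.00340595 0.096     ]
```

Run:
```python
from h import *
i=cv2.imread('pics/w2.png')[130:220,215:345]
i=cv2.resize(i,None,fx=6,fy=6,interpolation=cv2.INTER_CUBIC)
i=(255*(i/255.)**.5).astype('uint8')
cv2.imwrite('pics/w2c.png',i)
```

```text
(no output)
```

View pics/w2c.png

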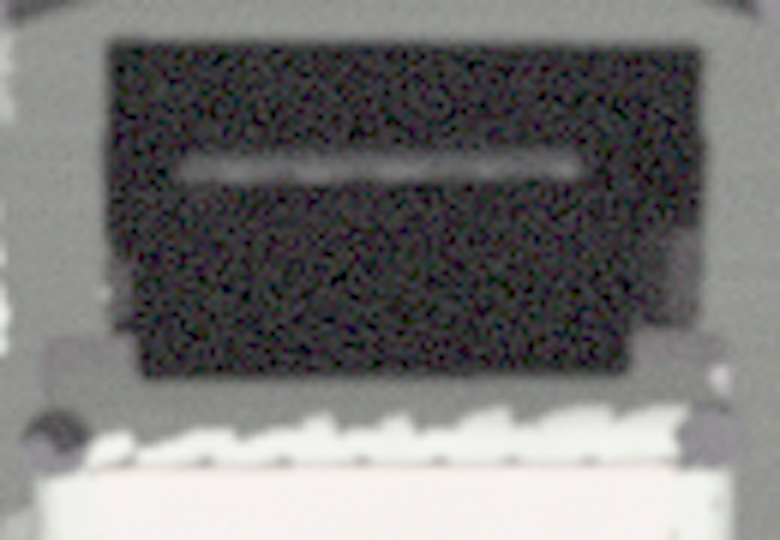

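Run:
```python
from h import *
o=ctrl.get_obs(); c=load('w2'); t=o['ee_pos']
f=lambda p: (np.array(p)+.5)/6-.5+[215,130]
yaw=2.816; ux=np.array([np.cos(yaw),np.sin(yaw)]); uy=np.array([-ux[1],ux[0]])
for nm,p,z,L in (('mod',[(142,375),(630,375)],t[2]-.0037+.019,.046),('nest',[(110,43),(702,45)],.052,.0533)):
    q=unproj(c,f(p),z)[:,:2]; d=q[0]-q[1]; d=-d if d@uy<0 else d
    cen=q.mean(0)-ux*L
    print(nm,np.linalg.norm(d),np.arctan2(d[1],d[0])+np.pi/2,cen,(cen-t[:2])@ux,(cen-t[:2])@uy)
# where would a module centred on tcp put its connector junction
j=t[:2]+ux*.046
P=[[*(j+s*.02*uy),t[2]-.0037+.019] for s in(1,-1)]
print((proj(c,P)-[215,130]+.5)*6-.5)
```

```text
mod 0.03889358051339088 -0.3249597108306048 [ 0.51855694 -0.10564317] -0.001661296086260729 0.0011656045862165577
nest 0.07533201751011231 -0.3279822656785987 [ 0.5109139  -0.10048531] 0.007230034101584853 -0.001276477378134197
[[149.02315249 354.56222715]
 [652.23328887 354.90548897]]
```

```bash
python3 -m pendant '[[[0,0,-1.5],0],[[0,0,-2.5],0],[[0,0,-2.5],0],[[0,0,-1.2],0],[[0,0,-0.6],0],[[0,0,0],0],[[0,0,0],0],[[0,0,0],0]]'
python3 - <<'E'
from h import *
shot('wrist','w3'); shot('side','s3')
a=cv2.imread('pics/w3.png')[105:205,200:360]; b=cv2.imread('pics/s3.png')
a=cv2.resize(a,None,fx=5,fy=5,interpolation=cv2.INTER_CUBIC)
a=(255*(a/255.)**.5).astype('uint8')
cv2.imwrite('pics/w3b.png',a)
cv2.imwrite('pics/s3b.png',cv2.resize(b[195:295,280:410],None,fx=6,fy=6,interpolation=cv2.INTER_CUBIC))
E
```

```text
time_s: 6.58
ee_pos: [0.5179, -0.1048, 0.0636]
eef_rot: [3.141, 0.002, 2.815]
force: [1.0, 1.0, -2.9]
grip_width: 0.0597
grip_force: 25.0
```

View pics/w3b.png

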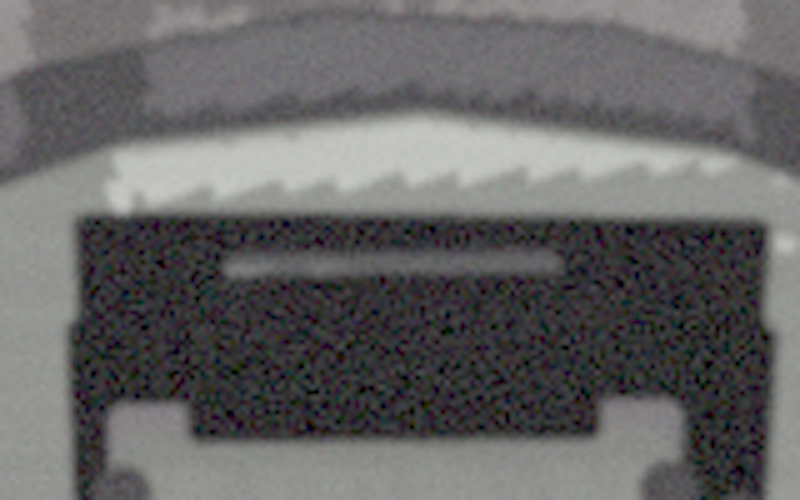

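View pics/s3b.png

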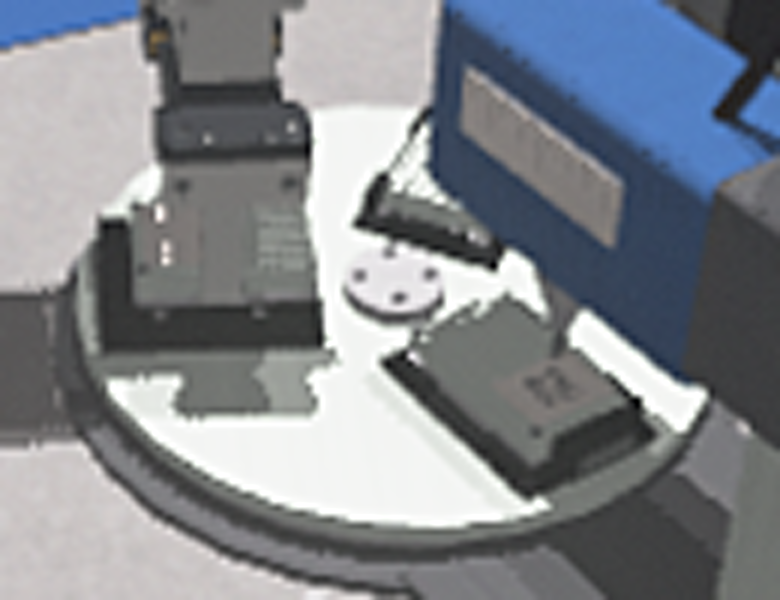

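The wrist crop shows the nest end from (78,218) to (768,222), the housing's lower front edge from (107,402) to (685,402) and the table rim at (423,117). The side crop shows the module hovering squarely over the nest. The module needs a small lateral shift, so I'll compute it.

Run:
```python
from h import *
o=ctrl.get_obs(); c=load('w3'); t=o['ee_pos']; print(t,o['eef_rot'][2])
T=c['camera_from_world']; C=-T[:3,:3].T@T[:3,3]
f=lambda p: (np.array(p)+.5)/5-.5+[200,105]
yaw=2.816; ux=np.array([np.cos(yaw),np.sin(yaw)]); uy=np.array([-ux[1],ux[0]])
A=np.array([.6065,-.1357]);N=A+.095*ux
def rel(p,z):
    q=unproj(c,f(p),z)[:,:2]-t[:2]; return (np.c_[q@ux,q@uy]*1000).round(2).tolist()
print('cam rel',(C[:2]-t[:2])@ux,(C[:2]-t[:2])@uy,C[2])
zb=t[2]-.0037
print('conn junction',rel([(192,435),(600,435)],zb+.019))
for dz in (0,.003,.024): print('housing front',dz,rel([(107,402),(685,402)],zb+dz))
for z in (.052,.042,.036): print('nest end',z,rel([(78,218),(768,222)],z),'sides',rel([(72,360),(772,360)],z))
print('rim',rel([(423,117)],.036),'nest by top',(N-t[:2])@ux,(N-t[:2])@uy)
```

```text
[ 0.51782057 -0.10487791  0.0634509 ] 2.81490875938987
cam rel 0.08564266338614474 0.0008355811841920493 0.24248218633567445
conn junction [[44.38, 20.6], [44.36, -18.46]]
housing front 0 [[43.22, 31.84], [43.2, -29.65]]
housing front 0.003 [[43.92, 31.34], [43.89, -29.15]]
housing front 0.024 [[48.79, 27.77], [48.77, -25.65]]
nest end 0.052 [[61.79, 35.4], [61.37, -39.1]] sides [[46.18, 36.82], [46.17, -40.39]]
nest end 0.042 [[60.54, 37.21], [60.09, -41.2]] sides [[44.11, 38.71], [44.09, -42.55]]
nest end 0.036 [[59.79, 38.3], [59.33, -42.46]] sides [[42.86, 39.84], [42.85, -43.85]]
rim [[71.28, -2.0]] nest by top 0.001120596342296405 0.0008368205324750012
```

The wrist picture has both module and nest at nearly the same depth, and it shows the top camera is biased by about 4 mm. Shift the module by 6 mm outward and 2.9 mm sideways, then recheck.

```bash
python3 -m pendant '[[[-0.24,0.23,0],0],[[-0.24,0.23,0],0],[[0,0,0],0],[[0,0,0],0],[[0,0,0],0]]'
python3 - <<'E'
from h import *
shot('wrist','w4')
a=cv2.imread('pics/w4.png')[100:200,200:360]
a=cv2.resize(a,None,fx=5,fy=5,interpolation=cv2.INTER_CUBIC)
cv2.imwrite('pics/w4b.png',(255*(a/255.)**.5).astype('uint8'))
E
```

```text
time_s: 7.1
ee_pos: [0.5125, -0.1002, 0.0626]
eef_rot: [-3.142, 0.0, 2.815]
force: [-0.3, 0.8, -2.4]
grip_width: 0.0598
grip_force: 25.0
```

View pics/w4b.png

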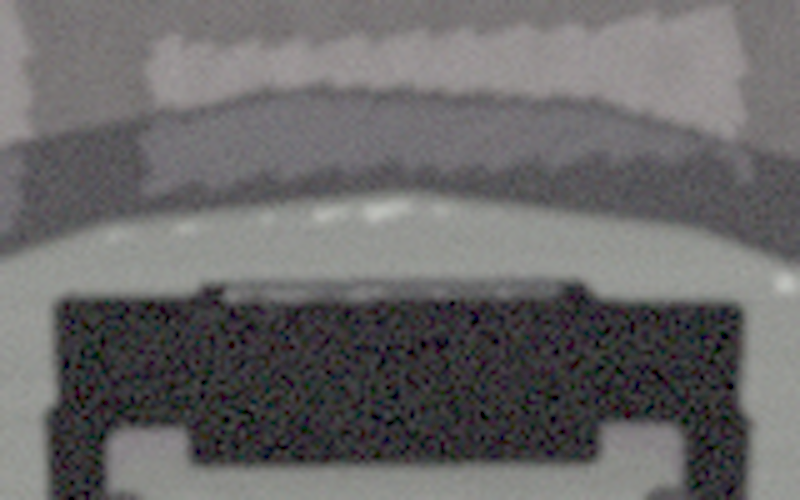

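The connector now reaches the nest's outer edge at (395,290), and the module sits laterally centred: housing 107–685 against nest 56–742, rim at row 193. One numeric check along the axis.

Run:
```python
from h import *
o=ctrl.get_obs(); c=load('w4'); t=o['ee_pos']; print(t)
f=lambda p: (np.array(p)+.5)/5-.5+[200,100]
yaw=2.816; ux=np.array([np.cos(yaw),np.sin(yaw)]); uy=np.array([-ux[1],ux[0]])
def rel(p,z):
    q=unproj(c,f(p),z)[:,:2]-t[:2]; return (np.c_[q@ux,q@uy]*1000).round(2).tolist()
zb=t[2]-.0037
print('junction',rel([(192,461),(600,461)],zb+.019),'front',rel([(107,425),(685,425)],zb+.002))
print('conn outer',rel([(205,290),(590,290)],zb+.003),rel([(205,290),(590,290)],zb+.019))
print('nest end',rel([(56,300),(742,302)],.036),'step',rel([(48,412),(748,414)],.052),'rim',rel([(405,193)],.036))
```

```text
[ 0.51254168 -0.10024643  0.06252594]
junction [[44.36, 20.65], [44.34, -18.41]] front [[44.02, 31.55], [43.98, -29.26]]
conn outer [[58.38, 20.67], [58.36, -18.72]] [[60.79, 18.91], [60.77, -16.98]]
nest end [[53.39, 41.11], [53.1, -39.49]] step [[43.48, 39.52], [43.2, -37.66]] rim [[65.69, 0.12]]
```

```bash
python3 -m pendant '[[[-0.03,0.03,-0.3],0],[[0,0,-0.3],0],[[0,0,-0.3],0],[[0,0,-0.2],0],[[0,0,0],0],[[0,0,0],0]]'; python3 -m pendant '[[[0,0,-0.15],0],[[0,0,-0.15],0],[[0,0,-0.1],0],[[0,0,0],0],[[0,0,0],0]]'
```

```text
time_s: 7.65
ee_pos: [0.5121, -0.0999, 0.0512]
eef_rot: [-3.142, -0.0, 2.815]
force: [0.8, -1.1, -2.3]
grip_width: 0.0599
grip_force: 25.0
time_s: 8.07
ee_pos: [0.5121, -0.1, 0.0474]
eef_rot: [-3.141, -0.0, 2.815]
force: [-0.8, -1.9, -4.4]
grip_width: 0.0595
grip_force: 25.0
```

```bash
python3 -m pendant '[[[0,0,-0.1],0],[[0,0,-0.07],0],[[0,0,0],0],[[0,0,0],0],[[0,0,0],0]]'
```

```text
time_s: 8.48
ee_pos: [0.5122, -0.1, 0.0457]
eef_rot: [-3.142, 0.0, 2.815]
force: [0.8, -1.9, -2.9]
grip_width: 0.06
grip_force: 25.0
```

```bash
python3 -m pendant '[[[0,0,-0.05],0],[[0,0,-0.05],0],[[0,0,0],0],[[0,0,0],0],[[0,0,0],0]]'; python3 -m pendant '[[[0,0,-0.05],0],[[0,0,0],0],[[0,0,0],0],[[0,0,0],0]]'
```

```text
time_s: 8.9
ee_pos: [0.5123, -0.0999, 0.0456]
eef_rot: [3.142, 0.0, 2.815]
force: [-6.6, 0.5, 9.9]
grip_width: 0.0599
grip_force: 25.0
time_s: 9.23
ee_pos: [0.5123, -0.0999, 0.0456]
eef_rot: [3.141, 0.001, 2.815]
force: [-9.2, 0.5, 17.0]
grip_width: 0.0596
grip_force: 25.0
```

Touchdown at exactly the seated height. Release and rise.

```bash
python3 -m pendant '[[[0,0,0.05],0],[[0,0,0],0],[[0,0,0],0],[[0,0,0],0],[[0,0,0],0],[[0,0,0],0]]' 0.85; python3 -m pendant '[[[0,0,0.5],0],[[0,0,1.5],0],[[0,0,2.5],0],[[0,0,2.5],0],[[0,0,2.5],0],[[0,0,1.0],0],[[0,0,0],0],[[0,0,0],0],[[0,0,0],0]]'
python3 - <<'E'
from h import *
c=shot('wrist','w5'); s=shot('side','s5')
a=cv2.resize(cv2.imread('pics/w5.png')[90:300,110:490],None,fx=1.5,fy=1.5); b=cv2.resize(cv2.imread('pics/s5.png')[200:290,270:420],(570,342),interpolation=cv2.INTER_CUBIC)
a=cv2.resize(a,(570,258*570//466 if 0 else 258)); cv2.imwrite('pics/r5.png',np.vstack([a,b]))
o=ctrl.get_obs();print(o['ee_pos'],o['eef_rot'],o['qpos'])
E
```

```text
time_s: 9.73
ee_pos: [0.5122, -0.0999, 0.0446]
eef_rot: [3.142, -0.0, 2.815]
force: [-0.4, 0.7, -0.2]
grip_width: 0.0802
grip_force: 0.0
time_s: 10.48
ee_pos: [0.5116, -0.0998, 0.1482]
eef_rot: [-3.141, -0.002, 2.815]
force: [0.3, 0.9, -0.7]
grip_width: 0.0797
grip_force: 0.0
[ 0.51162257 -0.09977147  0.14827018] [-3.14145603e+00 -2.41023859e-03  2.81476885e+00] [-2.62874319e-01  2.92993205e-01  1.66894485e+00  1.91059823e-05
  1.18206864e+00 -1.50685427e+00]
```

View pics/r5.png

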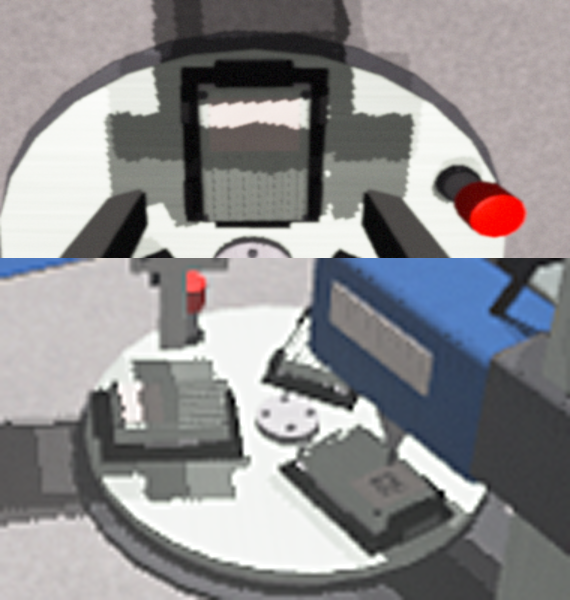

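The module is seated flat in the nest, with the connector in the outer gap, and the knob top is at (498,215) of the upper part. Next: locate the knob by its red colour from this picture.

Run:
```python
from h import *
c=load('w5'); o=ctrl.get_obs()
k=unproj(c,[(110+498/1.5,90+215/1.2286)],.096)[0,:2]
h=cv2.cvtColor(c['color'],cv2.COLOR_RGB2HSV); b=c['color'].astype(int)
m=((b[...,0]>200)&(b[...,1]<60)).astype('uint8'); n,l,s,ce=cv2.connectedComponentsWithStats(m); i=1+s[1:,4].argmax(); print(s[i],ce[i])
k2=unproj(c,[ce[i]],.096)[0,:2]
uy=np.array([-.321,-.947])
print(k,k2,'bias corr',k2-.0011*uy,'pred',[.5766,.0064])
```

```text
[424 249  36  34 937] [441.45784418 265.30522946]
[0.5759149  0.00392979] [0.57602462 0.00349112] bias corr [0.57637772 0.00453282] pred [0.5766, 0.0064]
```

```bash
python3 -m pendant '[[[0.464,0.752,0],-0.112],[[0.464,0.752,0],-0.112],[[0.464,0.752,0],-0.112],[[0.464,0.752,0],-0.112],[[0.464,0.752,0],-0.112],[[0.464,0.752,0],-0.112],[[0.464,0.752,0],-0.112],[[0.464,0.752,0],-0.112],[[0.464,0.752,0],-0.112],[[0.464,0.752,0],-0.112],[[0.464,0.752,0],-0.112],[[0.464,0.752,0],-0.112],[[0.464,0.752,0],-0.112],[[0.464,0.752,0],-0.112],[[0,0,0],0],[[0,0,0],0],[[0,0,0],0]]' 0.65
python3 - <<'E'
from h import *
c=shot('wrist','w6'); o=ctrl.get_obs(); print(o['ee_pos'],o['eef_rot'])
b=c['color'].astype(int)
m=((b[...,0]>150)&(b[...,1]<60)).astype('uint8'); n,l,s,ce=cv2.connectedComponentsWithStats(m); i=1+s[1:,4].argmax(); print(s[i],ce[i])
print(unproj(c,[ce[i]],.096)[0], 'lateral dir uy',np.array([-np.sin(o['eef_rot'][2]),np.cos(o['eef_rot'][2])]), proj(c,[[.5765,.0055,.096]]))
E
```

```text
time_s: 12.0
ee_pos: [0.5768, 0.005, 0.1492]
eef_rot: [-3.141, 0.0, 1.251]
force: [0.4, -1.1, -0.5]
grip_width: 0.0612
grip_force: 0.0
[0.57683638 0.00495659 0.14935848] [-3.14098093e+00  2.44794935e-04  1.24973742e+00]
[1 0 2 1 2] [1.5 0. ]
[0.45297552 0.20748559 0.096     ] lateral dir uy [-0.94890179  0.31557154] [[281.08663953 225.44869723]]
```

Run:
```python
from h import *
c=load('w6'); b=c['color'].astype(int)
m=((b[...,0]>2.2*b[...,1])&(b[...,0]>2.2*b[...,2])&(b[...,0]>35)).astype('uint8'); n,l,s,ce=cv2.connectedComponentsWithStats(m)
for i in range(1,n):
    if s[i,4]>40: print(s[i],ce[i],b[l==i].mean(0),unproj(c,[ce[i]],.096)[0])
```

```text
[ 263  198   42   47 1504] [283.3543883  221.22406915] [100.74667553   9.47074468   7.15093085] [0.57897095 0.00796379 0.096     ]
```

```bash
python3 -m pendant '[[[0.05,0,-2],0],[[0,0,-2.5],0],[[0,0,-2],0],[[0,0,-1],0],[[0,0,-0.5],0],[[0,0,-0.1],0],[[0,0,0],0],[[0,0,0],0]]'; python3 -m pendant '[[[0,0,0],0],[[0,0,0],0],[[0,0,0],0],[[0,0,0],0],[[0,0,0],0],[[0,0,0],0],[[0,0,0],0],[[0,0,0],0]]' 0.1 8
```

```text
time_s: 12.72
ee_pos: [0.5782, 0.0053, 0.0699]
eef_rot: [3.14, -0.0, 1.247]
force: [0.9, 0.1, -0.6]
grip_width: 0.0609
grip_force: 0.0
time_s: 13.38
ee_pos: [0.5786, 0.0049, 0.069]
eef_rot: [3.139, -0.0, 1.247]
force: [7.1, -2.8, -2.1]
grip_width: 0.0298
grip_force: 8.0
```

```bash
python3 -m pendant '[[[0.14,-0.05,0],0],[[0,0,0],0],[[0,0,0],0],[[0,0,0],0]]'
```

```text
time_s: 13.72
ee_pos: [0.5792, 0.0049, 0.069]
eef_rot: [3.141, -0.0, 1.247]
force: [-0.3, 0.0, 3.4]
grip_width: 0.0299
grip_force: 8.0
```

```bash
python3 -m pendant '[[[0,0,0],0],[[0,0,0],0],[[0,0,0.3],0],[[0,0,0.4],0],[[0,0,0.4],0],[[0,0,0.3],0],[[0,0,0],0],[[0,0,0],0],[[0,0,0],0]]' - 22
python3 - <<'E'
from h import *
A=np.array([.6062,-.132]); a0=1.768; n=26; d=2.0944/n
P=[A+.14*np.array([np.cos(a0+i*d),np.sin(a0+i*d)]) for i in range(n+1)]
print(d,'start',P[0],'end',P[-1])
for i in range(n): print(i+1,np.round((P[i+1]-P[i])*100,2))
E
```

```text
time_s: 14.47
ee_pos: [0.5787, 0.0048, 0.0824]
eef_rot: [-3.141, 0.0, 1.247]
force: [-1.4, -1.3, -7.7]
grip_width: 0.0297
grip_force: 22.0
0.08055384615384614 start [0.57877008 0.00528656] end [ 0.50102176 -0.2243988 ]
1 [-1.1  -0.27]
2 [-1.07 -0.35]
3 [-1.04 -0.44]
4 [-1.   -0.52]
5 [-0.96 -0.6 ]
6 [-0.9  -0.67]
7 [-0.85 -0.74]
8 [-0.78 -0.81]
9 [-0.72 -0.87]
10 [-0.64 -0.93]
11 [-0.57 -0.97]
12 [-0.49 -1.02]
13 [-0.4  -1.05]
14 [-0.32 -1.08]
15 [-0.23 -1.1 ]
16 [-0.14 -1.12]
17 [-0.05 -1.13]
18 [ 0.04 -1.13]
19 [ 0.13 -1.12]
20 [ 0.22 -1.11]
21 [ 0.31 -1.08]
22 [ 0.4  -1.06]
23 [ 0.48 -1.02]
24 [ 0.56 -0.98]
25 [ 0.64 -0.93]
26 [ 0.71 -0.88]
```

Plunger lifted about 13 mm (7.7 N matches the spring). Start turning.

```bash
python3 -m pendant '[[[-1.1,-0.27,0.05],0.0805],[[-1.07,-0.35,0],0.0805],[[-1.04,-0.44,0],0.0805],[[-1.0,-0.52,0],0.0805],[[0,0,0],0],[[0,0,0],0]]'
```

```text
time_s: 14.97
ee_pos: [0.5367, -0.0109, 0.0832]
eef_rot: [-3.141, -0.0, 1.568]
force: [-1.2, 0.5, -7.9]
grip_width: 0.0292
grip_force: 22.0
```

```bash
python3 -m pendant '[[[-0.96,-0.6,0],0.0805],[[-0.9,-0.67,0],0.0805],[[-0.85,-0.74,0],0.0805],[[-0.78,-0.81,0],0.0805],[[-0.72,-0.87,0],0.0805],[[-0.64,-0.93,0],0.0805],[[-0.57,-0.97,0],0.0805],[[-0.49,-1.02,0],0.0805],[[0,0,0],0],[[0,0,0],0]]'
```

```text
time_s: 15.8
ee_pos: [0.4774, -0.0769, 0.083]
eef_rot: [-3.141, -0.002, 2.21]
force: [-4.3, 2.5, -8.5]
grip_width: 0.0298
grip_force: 22.0
```

```bash
python3 -m pendant '[[[-0.44,-1.03,0],0.0805],[[-0.35,-1.07,0],0.0805],[[-0.23,-1.1,0],0.0805],[[-0.14,-1.12,0],0.0805],[[-0.05,-1.13,0],0.0805],[[0.04,-1.13,0],0.0805],[[0.13,-1.12,0],0.0805],[[0.22,-1.11,0],0.0805],[[0,0,0],0],[[0,0,0],0]]'
```

```text
time_s: 16.63
ee_pos: [0.4697, -0.1654, 0.0829]
eef_rot: [-3.141, -0.001, 2.854]
force: [-4.8, -1.2, -7.7]
grip_width: 0.0295
grip_force: 22.0
```

```bash
python3 -m pendant '[[[0.26,-1.1,0],0.0805],[[0.4,-1.06,0],0.0805],[[0.48,-1.02,0],0.0805],[[0.56,-0.98,0],0.0805],[[0.64,-0.93,0],0.0805],[[0.71,-0.88,0],0.0805],[[0,0,0],0],[[0,0,0],0],[[0,0,0],0]]'
```

```text
time_s: 17.38
ee_pos: [0.5001, -0.2244, 0.083]
eef_rot: [3.141, -0.0, -2.946]
force: [-2.0, -3.5, -6.9]
grip_width: 0.0298
grip_force: 22.0
```

```bash
python3 -m pendant '[[[0,0,-0.3],0],[[0,0,-0.3],0],[[0,0,-0.1],0],[[0,0,0],0],[[0,0,0],0],[[0,0,0],0]]'
python3 - <<'E'
from h import *
A=np.array([.6062,-.132])
p=ctrl.get_obs()['ee_pos'][:2]-A; print(np.linalg.norm(p),np.arctan2(p[1],p[0])%6.2832-1.768)
E
```

```text
time_s: 17.88
ee_pos: [0.5002, -0.2247, 0.0763]
eef_rot: [3.141, 0.0, -2.943]
force: [-1.5, 0.5, -6.1]
grip_width: 0.0297
grip_force: 22.0
0.14079460731525917 2.0921228594976204
```

The lift is now about 7 mm with the pure spring force, so the pin is in the hole. Lower it home and let go.

```bash
python3 -m pendant '[[[0,0,-0.3],0],[[0,0,-0.3],0],[[0,0,-0.12],0],[[0,0,0],0],[[0,0,0],0]]'; python3 -m pendant '[[[0,0,0],0],[[0,0,0],0],[[0,0,0],0],[[0,0,0],0],[[0,0,0],0]]' 0.6; python3 -m pendant '[[[0,0,1],0],[[0,0,2],0],[[0,0,2.5],0],[[0,0,2],0],[[0,0,1],0],[[0,0,0],0],[[0,0,0],0],[[0,0,0],0]]'
python3 - <<'E'
from h import *
T=shot('top','t9'); c=shot('side','s9'); w=shot('wrist','w9'); s0=load('side0'); 
def blobs(c,box):
    b=c['color'].astype(int); m=((b[...,0]>2.2*b[...,1])&(b[...,0]>2.2*b[...,2])&(b[...,0]>35)).astype('uint8'); n,l,s,ce=cv2.connectedComponentsWithStats(m)
    return [(s[i].tolist(),ce[i].round(1).tolist()) for i in range(1,n) if s[i,4]>15]
print('wrist',blobs(w,0)); print('side now',blobs(c,0)); print('side0',blobs(s0,0))
A=np.array([.6062,-.132]);a=1.768+2.0944; K=A+.14*np.array([np.cos(a),np.sin(a)])
print('pred wrist knob top',proj(w,[[*K,.096]]),'side knob mid',proj(c,[[*K,.083],[*K,.093]]))
a=1.768;K=A+.14*np.array([np.cos(a),np.sin(a)]); print('side0 knob mid pred',proj(c,[[*K,.083]]))
E
```

```text
time_s: 18.3
ee_pos: [0.5005, -0.225, 0.0694]
eef_rot: [-3.141, 0.001, -2.943]
force: [-0.9, 0.3, 0.3]
grip_width: 0.0295
grip_force: 22.0
time_s: 18.72
ee_pos: [0.5003, -0.2248, 0.0691]
eef_rot: [-3.141, 0.0, -2.943]
force: [0.0, -0.6, 0.7]
grip_width: 0.0555
grip_force: 0.0
time_s: 19.38
ee_pos: [0.4997, -0.2246, 0.1528]
eef_rot: [3.14, -0.001, -2.943]
force: [-0.6, -0.4, 0.3]
grip_width: 0.0567
grip_force: 0.0
wrist [([162, 109, 24, 24, 313], [173.1, 120.5]), ([259, 198, 40, 45, 1438], [278.4, 220.3])]
side now [([328, 255, 5, 11, 18], [330.6, 260.1]), ([322, 307, 8, 5, 27], [325.8, 309.2]), ([235, 359, 42, 30, 394], [255.8, 373.6])]
side0 [([315, 204, 9, 9, 42], [319.6, 206.6]), ([322, 307, 8, 5, 25], [325.9, 309.2]), ([235, 359, 42, 30, 457], [255.7, 373.3])]
pred wrist knob top [[279.11587015 229.93719011]] side knob mid [[327.81406746 259.67489102]
 [327.96755789 256.97945434]]
side0 knob mid pred [[319.21258794 208.46354323]]
```

The knob let go at its home height with no force left, and the predicted and observed knob positions agree. Handing in.

```bash
python3 -c "
from station import ctrl
print(ctrl.hand_in())"
```

```text
the job is handed in; nothing more can be done
None
```

The module is seated in its nest with the connector outward, the table is turned one index to put it under the marking head, the plunger is home, and the job is handed in at about 19.5 s; the hand-in returned no verdict, and the finished modules were not re-checked after the turn.

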